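# Layer two seed cakes in the hand press and hold it shut

## Robot

A 7-joint arm with a two-finger parallel gripper is mounted at the origin on the work surface. World frame = base frame: x ahead of the robot, y to its left, z up, the work surface at z = 0. Lengths are in m, angles in rad, forces in N, time in s.
With the tool pointing down it reaches from about 0.425 to 0.95 m from the base axis. Payload 4.7 kg.
Tool frame: the origin (TCP) lies at the very end of the fingers, on their centre line; the grasp point (between the pads) lies 19 mm behind it; z points along the fingers, y is the line along which they close (so a half turn about z gives the same grasp; the last joint's range is limited). The gripper opens to 87 mm and grips with 3 to 60 N. Pads are 19 mm wide; open, the fingers measure 117 mm over their backs; the gripper's body (75 mm by 190 mm) begins 51 mm behind the grasp point.
Start: joints at [-1.271, 0.469, -0.049, 1.532, 0.024, 1.141, -0.082], TCP at [0.218, 0.639, 0.223] pointing down, gripper open.
Joint ranges: [-2.59, 2.59], [-0.33, 1.99], [-1.39, 1.29], [0.1, 2.45], [-1.04, 4.18], [0.21, 1.99], [-2.66, 2.66]. Speed limits (rad/s): [2.57, 2.57, 3.14, 3.14, 3.14, 3.14, 3.14].

## Interface

Orientations are given as a unit quaternion [x, y, z, w].
In Python, from plant import ctrl gives the robot as it stands.
- The arm moves only by the tool drive_tool, never from a script. Its argument "plan" is a list of rows, each a list of 5 numbers: the shift along the tool's x, y, z in cm, then the turn about the tool's z in rad, then the closure, from 0 (fully open) to 1 (shut). A call has 1 to 12 rows; each row shifts and turns the commanded pose from where the row before left it, along the tool's axes as they then stand; what a row does not reach is not made up. A row lasts 1/12 s, in which the tool goes at most 41.7 mm and 7.16 degrees, less where a joint would pass 70% of its speed; a pose out of reach is approached as far as the arm can. A call is refused whole if a number of a shift passes 4.17 or a number of a turn 0.125, either way. A call with a gripper value outside its range is refused whole. The fingers move at their own pace and stop on an object; the grip force is fixed at half the most. Time passes only in rows, so rows that do not move let the fingers close. It gives the time, the measured TCP pose, the force, the opening and the grip force at its end, in the units of the state.
- ctrl.sense(): the state, without advancing time (a new reading comes with each control period).
- ctrl.snapshot(name): name is "scene" or "top"; returns the picture (420x560x3 uint8, red, green, blue); there is no depth.
- ctrl.camera_info(name): a dict with "camera_matrix" (3x3 intrinsics, pixels), "distortion" ([k1, k2, p1, p2, k3] as OpenCV has them; the pictures are not rectified), "xyz" and "rotation" of the camera in the world. Camera axes: x right, y up, looking along -z (the intrinsics and any distortion apply to the point x, -y, -z); pixel columns grow to the right and rows downward; lengths in m; the calibration is good to about 2 mm. A picture is of the moment at which its call begins. camera_info takes no time and is no camera call.
- ctrl.close_job(): hands the job in; it is judged then, once.
The state is a dict: "time": time; "joint_pos": joint angles; "joint_vel": joint speeds; "effort": joint torques, N m; "eef_pos": TCP position; "orientation": TCP orientation; "wrist_force": force on the tool from outside, world axes, zero at the start; "wrist_torque": the same for the moment, N m; "finger_gap": finger opening in m; "gripper_force": force on a finger pad.
Only numpy, scipy, OpenCV 4.12 (cv2) and the standard library are available. Lean on these libraries where they do the work, as an engineer would, in place of code of your own. Each camera call takes 0.05 s, during which the arm holds its last target. There are 200 camera calls.

## Task

Two bird-seed cakes are to be pressed together in the hand press without sticking: lay the blue separator sheet squarely on the seed cake that is already in the press, then set the other tan seed cake squarely on the sheet (put them down, do not drop them). Then swing the sprung lid down by its handle until it is level, so that its plate bears flat on the stack, and keep holding it there, not pushed beyond level: the job finishes with you still holding the lid level. Leave the green herb cake and the other things around where they are.

Things in the scene. Friction and masses are not known exactly. Their poses are not given: they have to be found in the camera images.
- press_bed (a point): Middle of the top of the white bed (140 x 100 mm, flat, rimless, 30 mm above the table) of a fixed aluminium clamshell hand press, base 215 x 150 mm. x axis: from the bed to the hinge at the far side; y along the hinge axis; z up. Hinge axis 105 mm along +x and 53 mm above this point, between two cheeks (y = +-58 mm, x = 88 to 122 mm, tops 68 mm above the bed). Nothing stands at +-y.
- press_handle (a point): Middle of the lid's handle: black round bar, 24 mm diameter, 112 mm long, parallel to the hinge axis, free all round between side arms (inner faces at +-60 mm); the lid's plate begins 60 mm from the bar. 225 mm from the hinge along the lid and 30 mm above it: lid level, it is 120 mm on the -x (robot) side of press_bed and 83 mm above it. Axes as press_bed's when level, turning with the lid.
- press_lid (a joint): Lid angle about its hinge, rad: 0 level, 1.5 open (upright on its stop, where it starts), negative beyond level. A damped torsion spring always drives it open: about 3.5 N at the handle to start it, 11 N to hold it level on the full stack (5 N on an empty press); let go, it swings open. No stop or catch at level; the hard stop is at -0.15.
- platen: The lid's steel pressing plate, 116 x 78 x 10 mm, sprung (1.2 N/mm, travel 18 mm) under the lid; origin at the middle of its pressing face. It meets the full stack (cake, sheet, cake: 53 mm) at its hinge end at a lid angle of about 0.12, and at level is pushed 7 mm into the lid, bearing with about 13 N.
- cake_low_mid (a point): Centre of the tan, speckled, rigid seed cake already on the press bed: 96 (x) x 48 (y) x 24 (z) mm, 0.11 kg, loose; its long x axis runs about along the bed's x.
- cake_top_mid (a point): Centre of the other tan, speckled seed cake, same size and mass, loose, flat on the green cutting board, long side along its x axis.
- sheet_mid (a point): Centre of the blue rigid plastic separator sheet: 124 (x) x 66 (y) x 5 (z) mm, 45 g, loose. It lies on two ribs (6 mm wide, at y = +-15 mm) of the orange draining rack, underside 30 mm above the table; its long edges overhang the ribs by 15 mm and are free beneath near the middle. End pegs stand 20 mm beyond its short ends, tops 46 mm above the table.
- board: Green cutting board, fixed, 300 (x) x 250 (y) x 18 mm; origin under its centre, on the table.
- rack: Orange draining rack, fixed, 200 (x) x 130 (y) mm, rim 10 mm high; origin under its centre, on the table.
- herb_cake: Bystander: green herb cake, the size of the seed cakes, on the cutting board beside the tan one; origin under its centre.
- soap: Bystander: green washing-up bottle, 66 mm across, 220 mm high; origin under its centre.
- tub: Bystander: red open tub 240 x 170 x 110 mm; origin under its centre.
- mug: Bystander: white mug, 80 mm across, 90 mm high; origin under its centre.
- jar: Bystander: clear jar with white lid, 84 mm across, 120 mm high; origin under its centre.
- dish: Bystander: small blue ceramic bowl, 80 mm across, 38 mm high, on the table between the robot and the press; origin under its centre.
Things that resemble listed ones, but are neither listed nor needed, are in the scene too. Leave any orange or pink look-alike of the part that bears cake_low_mid alone.

How it is judged:
By the outcome, as a careful person would: the job done as asked, in the order asked, and still so for the second after the job is handed in, while the arm keeps its last pose, push and grip.
It also fails if it takes over 72 s, if anything falls off the work surface, if the arm or the gripper's body presses on something with over 40 N, if the wrist force passes 120 N, or if a joint passes its speed limit or range.

## Working session

There is one attempt and no reset: what is moved stays moved. The work goes in short steps, Python scripts to look and compute and a tool call to move; the robot and the scene stay as the last step left them, time stands still between calls to the robot, and variables do not carry over. Pictures are saved under pics/ and viewed, at most 10 in all, crops included, and the job is handed in when it is done.

Besides the shell and the picture viewer there is one more tool, called as name(argument=value, ...), one argument or row to a line, values as JSON. drive_tool: Moves the arm, as the interface text tells. Its arguments: {"type":"object","properties":{"plan":{"type":"array","items":{"type":"array","items":{"type":"number"}}}},"required":["plan"]}

```bash
ls; mkdir -p pics; python3 - <<'E'
from plant import ctrl
import cv2,numpy as np
for n in("scene","top"):
    cv2.imwrite(f"pics/{n}0.png",cv2.cvtColor(ctrl.snapshot(n),cv2.COLOR_RGB2BGR))
    c=ctrl.camera_info(n);print({k:np.round(v,4).tolist() for k,v in c.items()})
s=ctrl.sense();print(s['time'],s['eef_pos'],s['orientation'],s['finger_gap'])
E
```

```text
pics
{'camera_matrix': [[430.4236, 0.0, 278.4938], [0.0, 430.4236, 203.2152], [0.0, 0.0, 1.0]], 'distortion': [0.0304, 0.0, 0.0, 0.0, 0.0], 'xyz': [1.4233, 0.1447, 1.2251], 'rotation': [0.219, 0.243, 0.7188, 0.6134]}
{'camera_matrix': [[458.4467, 0.0, 272.8736], [0.0, 458.4467, 210.3212], [0.0, 0.0, 1.0]], 'distortion': [0.0123, 0.0, 0.0, 0.0, 0.0], 'xyz': [0.3453, 0.0249, 1.4756], 'rotation': [0.0454, -0.0491, -0.697, 0.714]}
0.1 [0.21776916 0.63832238 0.22159114] [ 1.63615802e-01  9.86523728e-01 -8.90212036e-04 -1.04834581e-04] 0.08726473100831975
```

View pics/scene0.png

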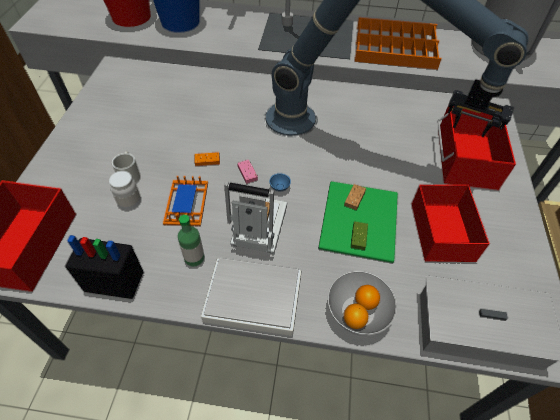

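View pics/top0.png

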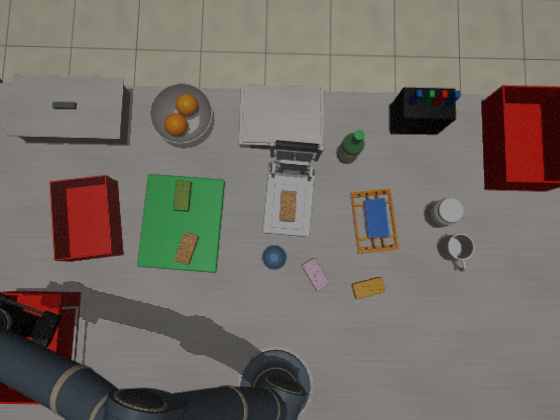

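The scene view shows the press at (258,215), the blue sheet on the orange rack at (185,198), and the board at (360,220).

In the top view:
- **Tan candidates:** (187,248) on the board and (288,206) in the press. The herb cake is green at (182,196). The orange (369,288) and pink (315,274) blocks are look-alikes.
- **cake_top:** (187,248), because it is tan, speckled and on the board.
- **Sheet:** blue, (376,218), on the rack.

I'll measure these and confirm in one enlarged crop.

```bash
cat > h.py <<'E'
from plant import ctrl
import cv2,numpy as np
from scipy.spatial.transform import Rotation as R
def cam(n):
    c=ctrl.camera_info(n);return c,R.from_quat(c['rotation']).as_matrix() if np.size(c['rotation'])==4 else np.array(c['rotation'])
def ray(n,px):
    c,r=cam(n);u=cv2.undistortPoints(np.float64(px).reshape(-1,1,2),np.array(c['camera_matrix']),np.array(c['distortion']))[:,0]
    return np.array(c['xyz']),(r@np.c_[u[:,0],-u[:,1],-np.ones(len(u))].T).T
def onz(n,px,z):
    o,d=ray(n,px);return o+d*((z-o[2])/d[:,2])[:,None]
def tri(p1,p2):
    o1,d1=ray("top",p1);o2,d2=ray("scene",p2);d1=d1[0];d2=d2[0]
    s=np.linalg.lstsq(np.c_[d1,-d2],o2-o1,rcond=None)[0];a=o1+s[0]*d1;b=o2+s[1]*d2
    return (a+b)/2,np.linalg.norm(a-b)
def proj(n,P):
    c,r=cam(n);p=(np.atleast_2d(P)-np.array(c['xyz']))@r*[1,-1,-1]
    return cv2.projectPoints(p,np.zeros(3),np.zeros(3),np.array(c['camera_matrix']),np.array(c['distortion']))[0][:,0]
def blob(img,lo,hi,box):
    x0,y0,x1,y1=box;m=cv2.inRange(cv2.cvtColor(img,cv2.COLOR_RGB2HSV),lo,hi);k=np.zeros_like(m);k[y0:y1,x0:x1]=m[y0:y1,x0:x1]
    k=cv2.morphologyEx(k,cv2.MORPH_CLOSE,np.ones((3,3)))
    cs=cv2.findContours(k,cv2.RETR_EXTERNAL,cv2.CHAIN_APPROX_NONE)[0];return max(cs,key=cv2.contourArea)
def rect(n,c,z):
    """centre, sizes (mm), yaw of long side (deg) of the outline cast on plane z"""
    w=onz(n,c[:,0].astype(float),z)[:,:2]
    mm=cv2.moments(c);ce=onz(n,[[mm['m10']/mm['m00'],mm['m01']/mm['m00']]],z)[0]
    (x,y),(a,b),t=cv2.minAreaRect((w*1000).astype(np.float32))
    if a<b:a,b,t=b,a,t+90
    return np.round(ce,4),(round(x),round(y)),(round(a),round(b)),round((t+90)%180-90,1)
E
python3 - <<'E'
from h import *
t=ctrl.snapshot("top");s=ctrl.snapshot("scene")
tan=((5,60,80),(18,255,255));tan=((4,70,60),(20,255,255))
for nm,n,im,lo,hi,box,z in [("top",'top',t,*tan,(170,228,205,270),.030),("low",'top',t,*tan,(275,185,302,226),.042),("sheet",'top',t,(100,100,60),(125,255,255),(360,190,392,245),.0325),
 ("herb",'top',t,(25,60,30),(50,255,255),(170,175,195,215),.03),
 ("topS",'scene',s,*tan,(340,180,370,212),.030),("sheetS",'scene',s,(100,100,60),(125,255,255),(165,175,205,220),.0325)]:
    c=blob(im,lo,hi,box);print(nm,rect(n,c,z),cv2.boundingRect(c))
a=cv2.resize(t[150:300,140:410],None,fx=2.9,fy=2.9,interpolation=cv2.INTER_CUBIC)
cv2.imwrite("pics/c1.png",cv2.cvtColor(a,cv2.COLOR_RGB2BGR))
b=cv2.resize(s[160:270,150:290],None,fx=5,fy=5,interpolation=cv2.INTER_CUBIC)
cv2.imwrite("pics/c2.png",cv2.cvtColor(b,cv2.COLOR_RGB2BGR))
E
```

```text
top (array([0.4146, 0.2894, 0.03  ]), (415, 289), (93, 47), -16.9) (175, 232, 23, 32)
low (array([ 0.555 , -0.0266,  0.042 ]), (555, -26), (93, 47), 1.0) (280, 191, 16, 30)
sheet (array([ 0.5229, -0.3086,  0.0325]), (523, -308), (123, 66), 6.1) (364, 199, 25, 39)
herb (array([0.5809, 0.3109, 0.03  ]), (581, 311), (95, 50), -2.6) (173, 181, 18, 30)
topS (array([0.4156, 0.2874, 0.03  ]), (414, 288), (108, 45), -17.1) (345, 184, 21, 26)
sheetS (array([ 0.5255, -0.3108,  0.0325]), (524, -311), (127, 65), 6.1) (172, 184, 25, 29)
```

View pics/c1.png

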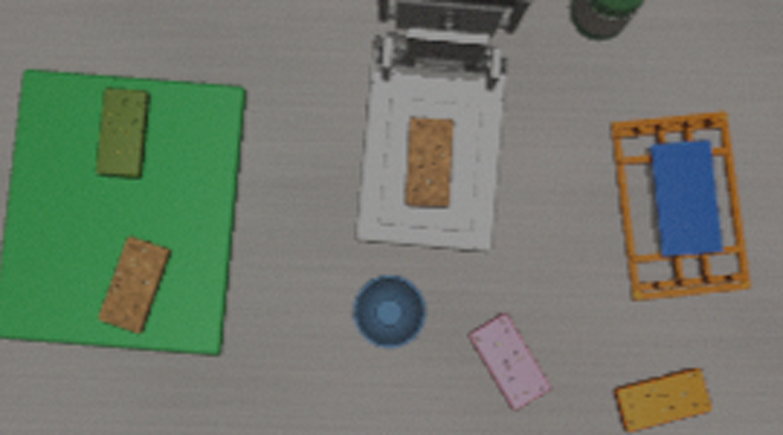

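View pics/c2.png

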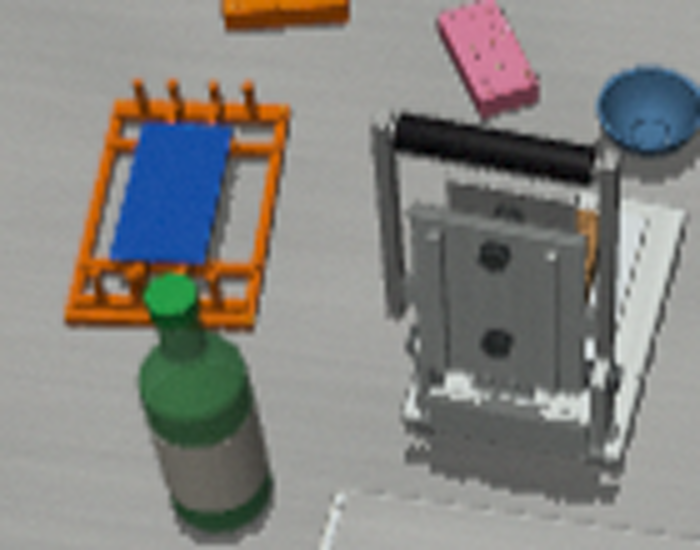

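The crops confirm the tan cakes on the board and in the press, the blue sheet on the rack ribs, and the lid upright with its black handle. The dashed rectangle is the bed. Next I'll refine the angles and the handle, and add a planner helper.

```bash
cat >> h.py <<'E'
def yaw(n,c,z):
    """long-axis direction (deg) from second moments of the filled outline"""
    m=np.zeros((420,560),np.uint8);cv2.drawContours(m,[c],-1,1,-1);p=np.argwhere(m)[:,::-1].astype(float)
    w=onz(n,p,z)[:,:2];e=np.linalg.eigh(np.cov(w.T))[1][:,1];return round(((np.degrees(np.arctan2(e[1],e[0]))+90)%180)-90,1)
def wrap(a): return (a+180)%360-180
def plan(wps,start=None):
    """wps: (x,y,z,tool-y yaw deg,closure,rows)"""
    s=ctrl.sense();p,Q=(np.array(s['eef_pos']),R.from_quat(s['orientation'])) if start is None else start
    out=[]
    for x,y,z,yw,g,n in wps:
        g0=np.array([x,y,z])
        for i in range(n):
            k=n-i;M=Q.as_matrix();d=np.round(M.T@((g0-p)/k)*100,2)
            ty=M[:,1];dy=wrap(yw-np.degrees(np.arctan2(ty[1],ty[0])))/k
            t=round(-np.radians(dy),3)
            if np.linalg.norm(d)>4.17 or abs(t)>.125: print("!!too fast",d,t)
            out.append([*map(float,d),t,g]);p=p+M@d/100;Q=Q*R.from_rotvec([0,0,t])
    for i in range(0,len(out),12): print(str(out[i:i+12]).replace(" ",""))
    return p,Q
E
python3 - <<'E'
from h import *
t=ctrl.snapshot("top");s=ctrl.snapshot("scene")
tan=((4,70,60),(20,255,255))
for nm,lo,hi,box,z in [("top",*tan,(170,228,205,270),.030),("low",*tan,(275,185,302,226),.042),("sheet",(100,100,60),(125,255,255),(360,190,392,245),.0325)]:
    print(nm,yaw("top",blob(t,lo,hi,box),z))
# bed from dashed corners (crop c1 px): FL,FR,BR,BL ; base front corners
f=lambda q:np.array(q)/2.9+[140-.33,150-.33]
print("bed",np.round(onz("top",f([(378,220),(470,228),(484,101),(390,100)]),.03),3)[:,:2].tolist())
print("base",np.round(onz("top",f([(357,240),(491,250),(503,80),(371,80)]),.02),3)[:,:2].tolist())
# handle ends: top image crop & scene crop
q=lambda p:np.array(p)/5+[149.6,159.6]
print("handle scene px",q([(398,130),(592,162)]).tolist())
a=onz("scene",q([(398,130),(592,162)]),.31);print("handle@.31",np.round(a,3).tolist())
g=cv2.cvtColor(t,cv2.COLOR_RGB2GRAY)[135:185,262:332]
cv2.imwrite("pics/c3.png",cv2.resize(cv2.cvtColor(t[130:245,255:335],cv2.COLOR_RGB2BGR),None,fx=5,fy=5,interpolation=cv2.INTER_CUBIC))
st=plan([(.48,.12,.26,-10,0,17),(.52,-.25,.2,-80,0,11)])
st=plan([(.523,-.3095,.08,-83.5,0,8)],st)
E
```

```text
top -17.3
low -2.6
sheet 6.0
bed [[0.491, 0.028], [0.485, -0.073], [0.626, -0.086], [0.625, 0.018]]
base [[0.47, 0.05], [0.462, -0.097], [0.652, -0.108], [0.649, 0.039]]
handle scene px [[229.2, 185.6], [268.0, 192.0]]
handle@.31 [[0.67, -0.094, 0.31], [0.675, 0.016, 0.31]]
[[-2.44,-2.39,-0.22,np.float64(0.083),0],[-2.63,-2.18,-0.22,np.float64(0.083),0],[-2.81,-1.95,-0.22,np.float64(0.083),0],[-2.96,-1.71,-0.22,np.float64(0.083),0],[-3.09,-1.46,-0.22,np.float64(0.083),0],[-3.2,-1.2,-0.22,np.float64(0.083),0],[-3.29,-0.93,-0.22,np.float64(0.084),0],[-3.36,-0.65,-0.22,np.float64(0.083),0],[-3.4,-0.37,-0.22,np.float64(0.084),0],[-3.42,-0.09,-0.22,np.float64(0.083),0],[-3.41,0.2,-0.22,np.float64(0.084),0],[-3.38,0.48,-0.22,np.float64(0.083),0]]
[[-3.33,0.76,-0.22,np.float64(0.084),0],[-3.26,1.04,-0.22,np.float64(0.083),0],[-3.16,1.3,-0.23,np.float64(0.084),0],[-3.04,1.57,-0.22,np.float64(0.083),0],[-2.91,1.81,-0.23,np.float64(0.084),0],[-3.25,0.94,0.55,np.float64(0.111),0],[-3.12,1.3,0.55,np.float64(0.111),0],[-2.96,1.64,0.55,np.float64(0.111),0],[-2.76,1.95,0.55,np.float64(0.111),0],[-2.53,2.25,0.55,np.float64(0.111),0],[-2.26,2.51,0.55,np.float64(0.111),0],[-1.97,2.75,0.54,np.float64(0.111),0]]
[[-1.66,2.95,0.55,np.float64(0.111),0],[-1.32,3.12,0.54,np.float64(0.111),0],[-0.96,3.24,0.55,np.float64(0.111),0],[-0.6,3.33,0.54,np.float64(0.111),0]]
[[-0.09,0.74,1.5,np.float64(0.008),0],[-0.09,0.74,1.5,np.float64(0.008),0],[-0.08,0.74,1.5,np.float64(0.008),0],[-0.07,0.74,1.5,np.float64(0.007),0],[-0.07,0.74,1.5,np.float64(0.008),0],[-0.06,0.74,1.5,np.float64(0.007),0],[-0.06,0.74,1.5,np.float64(0.008),0],[-0.05,0.74,1.51,np.float64(0.007),0]]
```

View pics/c3.png

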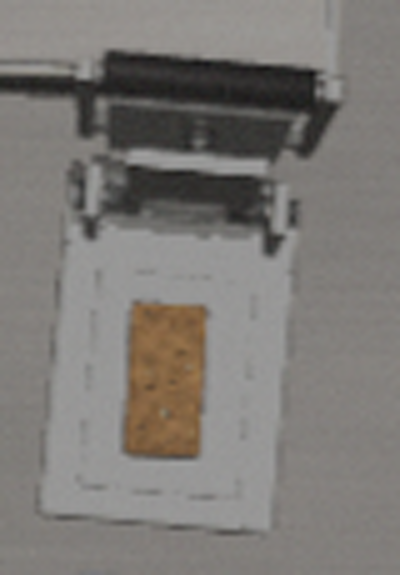

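The crop shows the press yawed about 3° clockwise. The bed centre is about (0.557, -0.028), and the low cake is nearly centred at (165,380) in the crop. The handle bar runs between (105,75) and (320,85). Next I'll move to the sheet.

drive_tool(
  plan=[
    [-2.44,-2.39,-0.22,0.083,0],
    [-2.63,-2.18,-0.22,0.083,0],
    [-2.81,-1.95,-0.22,0.083,0],
    [-2.96,-1.71,-0.22,0.083,0],
    [-3.09,-1.46,-0.22,0.083,0],
    [-3.2,-1.2,-0.22,0.083,0],
    [-3.29,-0.93,-0.22,0.084,0],
    [-3.36,-0.65,-0.22,0.083,0],
    [-3.4,-0.37,-0.22,0.084,0],
    [-3.42,-0.09,-0.22,0.083,0],
    [-3.41,0.2,-0.22,0.084,0],
    [-3.38,0.48,-0.22,0.083,0],
  ],
)

```text
time: 1.3
eef_pos: [0.4035, 0.2712, 0.2493]
orientation: [0.618, 0.786, 0.0, -0.0]
wrist_force: [-0.3, -0.3, 0.1]
finger_gap: 0.0871
gripper_force: 0.0
```

drive_tool(
  plan=[
    [-3.33,0.76,-0.22,0.084,0],
    [-3.26,1.04,-0.22,0.083,0],
    [-3.16,1.3,-0.23,0.084,0],
    [-3.04,1.57,-0.22,0.083,0],
    [-2.91,1.81,-0.23,0.084,0],
    [-3.25,0.94,0.55,0.111,0],
    [-3.12,1.3,0.55,0.111,0],
    [-2.96,1.64,0.55,0.111,0],
    [-2.76,1.95,0.55,0.111,0],
    [-2.53,2.25,0.55,0.111,0],
    [-2.26,2.51,0.55,0.111,0],
    [-1.97,2.75,0.54,0.111,0],
  ],
)

```text
time: 2.3
eef_pos: [0.5055, -0.1167, 0.2217]
orientation: [0.953, 0.302, 0.0, -0.0]
wrist_force: [-0.1, 0.8, 0.5]
finger_gap: 0.0869
gripper_force: 0.0
```

drive_tool(
  plan=[
    [-1.66,2.95,0.55,0.111,0],
    [-1.32,3.12,0.54,0.111,0],
    [-0.96,3.24,0.55,0.111,0],
    [-0.6,3.33,0.54,0.111,0],
    [0,0,0,0,0],
    [0,0,0,0,0],
  ],
)

```text
time: 2.8
eef_pos: [0.5193, -0.2518, 0.1995]
orientation: [0.996, 0.086, -0.001, 0.0]
wrist_force: [-0.5, 1.0, -0.5]
finger_gap: 0.0874
gripper_force: 0.0
```

```bash
sed -i 's/t=round(-np.radians(dy),3)/t=float(round(-np.radians(dy),3))/' h.py; python3 - <<'E'
from h import *
s=ctrl.sense();print(s['time'],s['eef_pos'],np.round(s['joint_pos'],2),R.from_quat(s['orientation']).as_matrix()[:,1:].round(3))
st=plan([(.523,-.3095,.08,-83.7,0,8),(.523,-.3095,.019,-83.7,0,4)])
E
```

```text
2.8 [ 0.51927    -0.25183032  0.19953705] [-0.23  0.41  0.81  1.83 -0.34  1.04 -0.69] [[ 0.171 -0.001]
 [-0.985 -0.001]
 [ 0.001 -1.   ]]
[[-0.07,0.72,1.49,0.008,0],[-0.07,0.72,1.5,0.008,0],[-0.06,0.72,1.49,0.008,0],[-0.06,0.72,1.5,0.007,0],[-0.05,0.72,1.49,0.008,0],[-0.05,0.72,1.5,0.007,0],[-0.04,0.72,1.49,0.008,0],[-0.04,0.71,1.5,0.007,0],[0.0,-0.0,1.52,0.0,0],[0.0,-0.0,1.53,0.0,0],[0.0,-0.0,1.52,0.0,0],[0.0,-0.0,1.53,0.0,0]]
```

drive_tool(
  plan=[
    [-0.07,0.72,1.5,0.008,0],
    [-0.07,0.72,1.5,0.008,0],
    [-0.06,0.72,1.5,0.008,0],
    [-0.06,0.72,1.5,0.007,0],
    [-0.05,0.72,1.5,0.008,0],
    [-0.05,0.72,1.5,0.007,0],
    [-0.04,0.72,1.5,0.008,0],
    [-0.04,0.71,1.5,0.007,0],
    [0,0,0,0,0],
    [0,0,0,0,0],
  ],
)

```text
time: 3.63
eef_pos: [0.5234, -0.3078, 0.0788]
orientation: [0.998, 0.056, -0.001, -0.0]
wrist_force: [-0.1, 0.4, 0.3]
finger_gap: 0.087
gripper_force: 0.0
```

```bash
python3 - <<'E'
from h import *
s=ctrl.sense();print(s['eef_pos'],s['wrist_force'])
for n in("top","scene"):
    t=ctrl.snapshot(n);u,v=proj(n,[.523,-.3095,.03])[0].astype(int)
    cv2.imwrite(f"pics/g_{n}.png",cv2.resize(cv2.cvtColor(t[v-55:v+55,u-55:u+55],cv2.COLOR_RGB2BGR),None,fx=5,fy=5,interpolation=cv2.INTER_CUBIC))
a,b=cv2.imread("pics/g_top.png")[:,75:475],cv2.imread("pics/g_scene.png")[:,75:475];cv2.imwrite("pics/g1.png",np.hstack([a,b]))
plan([(.523,-.3095,.019,-83.7,0,5)])
E
```

```text
[ 0.52344412 -0.30777729  0.07882155] [-0.12517601  0.35157974  0.34084523]
[[-0.04,0.04,1.23,0.001,0],[-0.04,0.04,1.23,0.001,0],[-0.03,0.03,1.22,0.001,0],[-0.04,0.04,1.23,0.0,0],[-0.03,0.03,1.22,0.001,0]]
```

View pics/g1.png

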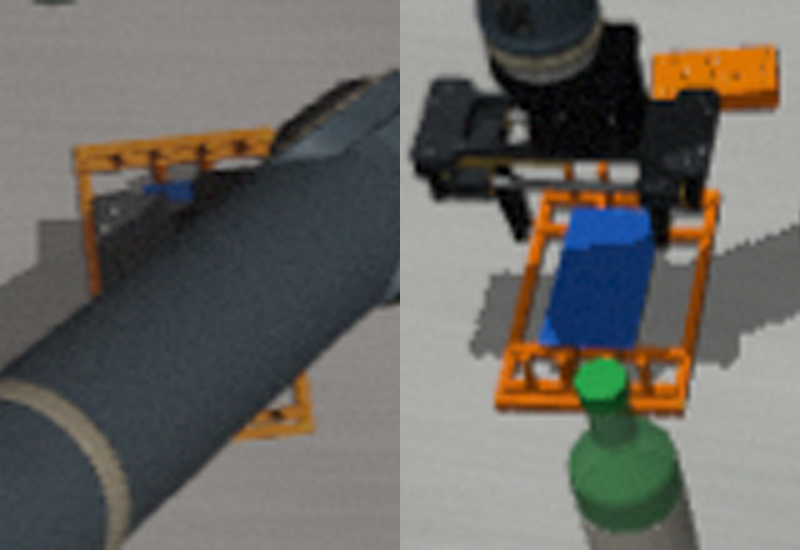

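In the scene half, the open fingers at (515,225) and (655,225) straddle the blue sheet. I'll descend and close.

drive_tool(
  plan=[
    [-0.04,0.04,1.23,0.001,0],
    [-0.04,0.04,1.23,0.001,0],
    [-0.03,0.03,1.22,0.001,0],
    [-0.04,0.04,1.23,0,0],
    [-0.03,0.03,1.22,0.001,0],
    [0,0,0,0,0],
    [0,0,0,0,1],
    [0,0,0,0,1],
    [0,0,0,0,1],
    [0,0,0,0,1],
    [0,0,0,0,1],
    [0,0,0,0,1],
  ],
)

```text
time: 4.73
eef_pos: [0.523, -0.3095, 0.0192]
orientation: [0.998, 0.055, 0.001, 0.0]
wrist_force: [-0.6, 0.3, 1.2]
finger_gap: 0.0653
gripper_force: 30.0
```

```bash
python3 - <<'E'
from h import *
s=ctrl.sense();p=s['eef_pos'];print(p,s['wrist_force'],s['finger_gap'])
plan([(p[0],p[1],.115,-83.7,1,5),(.555,-.0266,.115,-92.6,1,12)])
E
```

```text
[ 0.52303636 -0.30954664  0.01924797] [-0.5861297   0.29287791  1.15321248] 0.06534691066997463
[[0.0,0.0,-1.92,-0.0,1],[0.0,0.0,-1.91,-0.0,1],[0.0,0.0,-1.92,-0.0,1],[0.01,0.0,-1.91,-0.0,1],[0.0,0.01,-1.92,-0.0,1],[0.52,-2.31,-0.0,0.013,1],[0.49,-2.32,-0.0,0.013,1],[0.46,-2.33,-0.0,0.013,1],[0.43,-2.33,-0.0,0.013,1],[0.4,-2.34,-0.0,0.013,1],[0.37,-2.35,-0.0,0.013,1],[0.34,-2.35,-0.0,0.013,1]]
[[0.31,-2.35,-0.0,0.013,1],[0.28,-2.36,-0.0,0.013,1],[0.26,-2.36,-0.0,0.013,1],[0.22,-2.36,-0.0,0.013,1],[0.19,-2.37,-0.0,0.012,1]]
```

drive_tool(
  plan=[
    [0,0,-0.9,0,1],
    [0,0,-1.9,0,1],
    [0,0,-1.9,0,1],
    [0,0,-1.9,0,1],
    [0,0,-1.9,0,1],
    [0,0,-1.0,0,1],
    [0,0,0,0,1],
    [0,0,0,0,1],
  ],
)

```text
time: 5.4
eef_pos: [0.5226, -0.3091, 0.1138]
orientation: [0.998, 0.055, 0.0, -0.0]
wrist_force: [0.3, -0.1, -1.4]
finger_gap: 0.0653
gripper_force: 30.0
```

drive_tool(
  plan=[
    [0.52,-2.31,0,0.013,1],
    [0.49,-2.32,0,0.013,1],
    [0.46,-2.33,0,0.013,1],
    [0.43,-2.33,0,0.013,1],
    [0.4,-2.34,0,0.013,1],
    [0.37,-2.35,0,0.013,1],
    [0.34,-2.35,0,0.013,1],
    [0.31,-2.35,0,0.013,1],
    [0.28,-2.36,0,0.013,1],
    [0.26,-2.36,0,0.013,1],
    [0.22,-2.36,0,0.013,1],
    [0.19,-2.37,0,0.012,1],
  ],
)

```text
time: 6.4
eef_pos: [0.5534, -0.0249, 0.1122]
orientation: [1.0, -0.023, -0.001, 0.0]
wrist_force: [-0.1, -0.4, -1.0]
finger_gap: 0.0652
gripper_force: 30.0
```

drive_tool(
  plan=[
    [0,0,0,0,1],
    [0,0,0,0,1],
    [0,0,0,0,1],
  ],
)

```text
time: 6.65
eef_pos: [0.5537, -0.0268, 0.1127]
orientation: [1.0, -0.023, -0.001, 0.0]
wrist_force: [-0.1, -0.3, -1.1]
finger_gap: 0.0651
gripper_force: 30.0
```

```bash
python3 - <<'E'
from h import *
s=ctrl.sense();p=s['eef_pos'];print(s['time'],p,s['wrist_force'],s['finger_gap'])
for n in("top","scene"):
    t=ctrl.snapshot(n);u,v=proj(n,[.555,-.027,.1])[0].astype(int)
    cv2.imwrite(f"pics/g_{n}.png",cv2.resize(cv2.cvtColor(t[v-55:v+55,u-40:u+40],cv2.COLOR_RGB2BGR),None,fx=5,fy=5,interpolation=cv2.INTER_CUBIC))
    try: c=blob(t,(100,100,60),(125,255,255),(u-50,v-50,u+50,v+50));print(n,rect(n,c,p[2]+.0135),cv2.contourArea(c))
    except Exception as e:print(n,e)
cv2.imwrite("pics/g2.png",np.hstack([cv2.imread("pics/g_top.png"),cv2.imread("pics/g_scene.png")]))
st=plan([(.555,-.0266,.060,-92.6,1,5),(.555,-.0266,.0425,-92.6,1,7)])
E
```

```text
6.65 [ 0.55367962 -0.02679748  0.1127313 ] [-0.08773233 -0.27831988 -1.12778845] 0.06514437800864915
top (array([ 0.5027, -0.0503,  0.1262]), (507, -49), (27, 12), 0.9) 21.0
scene (array([ 0.5654, -0.0059,  0.1262]), (573, -5), (62, 13), 9.5) 36.0
[[0.02,-0.02,1.06,-0.0,1],[0.02,-0.02,1.07,-0.0,1],[0.02,-0.03,1.06,-0.001,1],[0.02,-0.02,1.07,-0.0,1],[0.03,-0.03,1.06,-0.001,1],[-0.0,-0.0,0.25,0.0,1],[-0.0,-0.0,0.25,0.0,1],[-0.0,-0.0,0.25,0.0,1],[-0.0,-0.0,0.25,0.0,1],[-0.0,-0.0,0.25,0.0,1],[-0.0,-0.0,0.25,0.0,1],[-0.0,-0.0,0.25,0.0,1]]
```

View pics/g2.png

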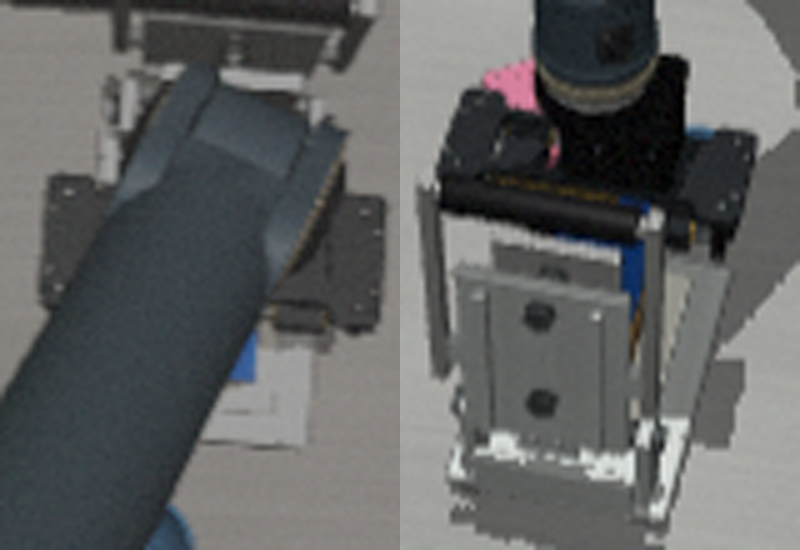

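The sheet is held over the press, with its blue edge visible at (245,360) in the top half. I'll lower it.

drive_tool(
  plan=[
    [0.02,-0.02,1.1,0,1],
    [0.02,-0.02,1.1,0,1],
    [0.02,-0.03,1.1,0,1],
    [0.02,-0.02,1.1,0,1],
    [0.03,-0.03,1.0,0,1],
    [0,0,0.4,0,1],
    [0,0,0.4,0,1],
    [0,0,0.3,0,1],
    [0,0,0.2,0,1],
    [0,0,0,0,1],
    [0,0,0,0,1],
  ],
)

```text
time: 7.67
eef_pos: [0.5559, -0.0252, 0.0469]
orientation: [1.0, -0.023, 0.0, -0.0]
wrist_force: [-0.0, 0.0, 0.3]
finger_gap: 0.0654
gripper_force: 30.0
```

drive_tool(
  plan=[
    [-0.05,0.13,0.1,0,1],
    [0,0,0.1,0,1],
    [0,0,0.1,0,1],
    [0,0,0,0,1],
    [0,0,0,0,1],
  ],
)

```text
time: 8.08
eef_pos: [0.5551, -0.0264, 0.0436]
orientation: [1.0, -0.023, -0.0, -0.0]
wrist_force: [-0.5, 0.5, -0.5]
finger_gap: 0.0653
gripper_force: 30.0
```

drive_tool(
  plan=[
    [0,0,0.1,0,1],
    [0,0,0.05,0,1],
    [0,0,0,0,1],
    [0,0,0,0,1],
  ],
)

```text
time: 8.42
eef_pos: [0.5552, -0.0264, 0.0432]
orientation: [1.0, -0.023, 0.0, -0.001]
wrist_force: [-3.5, 1.2, 9.9]
finger_gap: 0.0653
gripper_force: 30.0
```

Contact, so I'll release and retreat upward.

drive_tool(
  plan=[
    [0,0,-0.1,0,1],
    [0,0,0,0,0],
    [0,0,0,0,0],
    [0,0,0,0,0],
    [0,0,0,0,0],
    [0,0,-1.5,0,0],
    [0,0,-3,0,0],
    [0,0,-3,0,0],
    [0,0,-3,0,0],
    [0,0,-2,0,0],
    [0,0,0,0,0],
    [0,0,0,0,0],
  ],
)

```text
time: 9.42
eef_pos: [0.5556, -0.0263, 0.1688]
orientation: [1.0, -0.022, 0.001, -0.0]
wrist_force: [-0.3, 0.6, -0.9]
finger_gap: 0.0869
gripper_force: 0.0
```

```bash
python3 - <<'E'
from h import *
s=ctrl.sense();p=s['eef_pos'];print(s['time'],p,s['wrist_force'],np.round(s['joint_pos'],2))
plan([(.4148,.2888,.10,72.7,0,24)])
E
```

```text
9.4167 [ 0.5555977  -0.02628923  0.16884718] [-0.31526925  0.62891937 -0.94822725] [-0.69  0.43  0.87  1.92 -0.4   0.97 -1.25]
[[-0.65,-1.28,0.29,-0.12,0],[-0.49,-1.35,0.29,-0.12,0],[-0.32,-1.4,0.29,-0.12,0],[-0.15,-1.43,0.29,-0.12,0],[0.02,-1.44,0.29,-0.12,0],[0.19,-1.43,0.29,-0.12,0],[0.36,-1.39,0.29,-0.12,0],[0.53,-1.34,0.29,-0.12,0],[0.68,-1.27,0.29,-0.12,0],[0.83,-1.17,0.28,-0.12,0],[0.96,-1.07,0.29,-0.12,0],[1.09,-0.94,0.28,-0.12,0]]
[[1.19,-0.81,0.29,-0.12,0],[1.28,-0.66,0.28,-0.12,0],[1.35,-0.5,0.29,-0.12,0],[1.4,-0.34,0.28,-0.121,0],[1.43,-0.16,0.29,-0.12,0],[1.44,0.01,0.28,-0.121,0],[1.42,0.18,0.29,-0.12,0],[1.39,0.35,0.28,-0.121,0],[1.34,0.52,0.29,-0.12,0],[1.27,0.67,0.28,-0.121,0],[1.18,0.82,0.29,-0.12,0],[1.08,0.96,0.28,-0.121,0]]
```

drive_tool(
  plan=[
    [-0.65,-1.28,0.29,-0.12,0],
    [-0.49,-1.35,0.29,-0.12,0],
    [-0.32,-1.4,0.29,-0.12,0],
    [-0.15,-1.43,0.29,-0.12,0],
    [0.02,-1.44,0.29,-0.12,0],
    [0.19,-1.43,0.29,-0.12,0],
    [0.36,-1.39,0.29,-0.12,0],
    [0.53,-1.34,0.29,-0.12,0],
    [0.68,-1.27,0.29,-0.12,0],
    [0.83,-1.17,0.28,-0.12,0],
    [0.96,-1.07,0.29,-0.12,0],
    [1.09,-0.94,0.28,-0.12,0],
  ],
)

```text
time: 10.42
eef_pos: [0.4829, 0.1315, 0.1317]
orientation: [0.765, 0.645, -0.002, -0.001]
wrist_force: [-0.9, 0.2, -0.8]
finger_gap: 0.087
gripper_force: 0.0
```

drive_tool(
  plan=[
    [1.19,-0.81,0.29,-0.12,0],
    [1.28,-0.66,0.28,-0.12,0],
    [1.35,-0.5,0.29,-0.12,0],
    [1.4,-0.34,0.28,-0.121,0],
    [1.43,-0.16,0.29,-0.12,0],
    [1.44,0.01,0.28,-0.121,0],
    [1.42,0.18,0.29,-0.12,0],
    [1.39,0.35,0.28,-0.121,0],
    [1.34,0.52,0.29,-0.12,0],
    [1.27,0.67,0.28,-0.121,0],
    [1.18,0.82,0.29,-0.12,0],
    [1.08,0.96,0.28,-0.121,0],
  ],
)

```text
time: 11.42
eef_pos: [0.4126, 0.2886, 0.0975]
orientation: [0.147, 0.989, -0.001, -0.001]
wrist_force: [-0.0, -0.3, -0.1]
finger_gap: 0.0872
gripper_force: 0.0
```

drive_tool(
  plan=[
    [0,0,0,0,0],
    [0,0,0,0,0],
    [0,0,0,0,0],
  ],
)

```text
time: 11.67
eef_pos: [0.4142, 0.2873, 0.0986]
orientation: [0.152, 0.988, -0.001, -0.001]
wrist_force: [-0.6, -0.7, -0.8]
finger_gap: 0.0868
gripper_force: 0.0
```

```bash
python3 - <<'E'
from h import *
s=ctrl.sense();p=s['eef_pos'];print(s['time'],p,s['wrist_force'],np.round(s['joint_pos'],2))
t=ctrl.snapshot("top");S=ctrl.snapshot("scene")
c=blob(t,(100,100,60),(125,255,255),(255,170,325,243));print("sheet",rect("top",c,.0565),yaw("top",c,.0565),cv2.boundingRect(c))
u,v=270,205
cv2.imwrite("pics/g_top.png",cv2.resize(cv2.cvtColor(t[v-60:v+60,u-100:u+60],cv2.COLOR_RGB2BGR),None,fx=2.5,fy=2.5,interpolation=cv2.INTER_CUBIC))
u,v=proj("scene",[.415,.289,.05])[0].astype(int)
cv2.imwrite("pics/g_s.png",cv2.resize(cv2.cvtColor(S[v-60:v+60,u-60:u+60],cv2.COLOR_RGB2BGR),None,fx=2.5,fy=2.5,interpolation=cv2.INTER_CUBIC))
cv2.imwrite("pics/g3.png",np.hstack([cv2.imread("pics/g_top.png"),cv2.imread("pics/g_s.png")]))
plan([(.4148,.2888,.05,72.7,0,4),(.4148,.2888,.022,72.7,0,4)])
E
```

```text
11.6667 [0.41420328 0.28733001 0.09856863] [-0.55651529 -0.7144175  -0.8395032 ] [-0.77  0.35  0.1   2.06 -0.05  0.74  0.62]
sheet (array([ 0.5558, -0.0265,  0.0565]), (556, -27), (122, 63), -3.1) -3.0 (277, 185, 23, 40)
[[0.01,0.04,1.23,-0.001,0],[0.0,0.03,1.23,-0.001,0],[0.01,0.04,1.22,-0.001,0],[0.0,0.03,1.23,-0.0,0],[0.0,0.0,0.7,-0.0,0],[0.0,0.0,0.7,-0.0,0],[0.0,0.0,0.7,-0.0,0],[0.0,0.0,0.7,-0.0,0]]
```

View pics/g3.png

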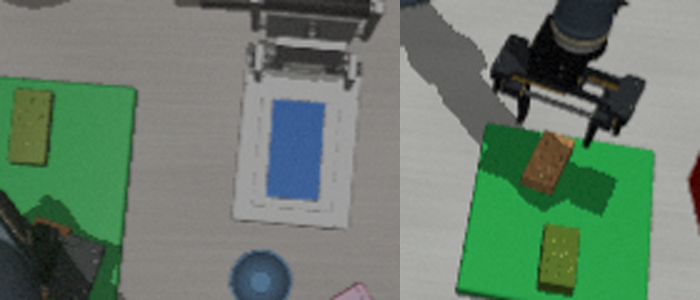

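The sheet lies squarely on the cake: centre (0.556, -0.0265), yaw -3°, at (295,150). The gripper straddles the tan cake at (548,162), well clear of the herb cake. I'll descend and grasp.

drive_tool(
  plan=[
    [0.01,0.04,1.2,0,0],
    [0,0.03,1.2,0,0],
    [0.01,0.04,1.2,0,0],
    [0,0.03,1.2,0,0],
    [0,0,0.7,0,0],
    [0,0,0.7,0,0],
    [0,0,0.7,0,0],
    [0,0,0.6,0,0],
    [0,0,0,0,0],
    [0,0,0,0,0],
  ],
)

```text
time: 12.6
eef_pos: [0.4145, 0.29, 0.0242]
orientation: [0.15, 0.989, -0.0, -0.0]
wrist_force: [0.3, 0.1, 0.1]
finger_gap: 0.0871
gripper_force: 0.0
```

drive_tool(
  plan=[
    [0,0,0,0,1],
    [0,0,0,0,1],
    [0,0,0,0,1],
    [0,0,0,0,1],
    [0,0,0,0,1],
    [0,0,0,0,1],
    [0,0,0,0,1],
  ],
)

```text
time: 13.18
eef_pos: [0.4145, 0.2901, 0.0244]
orientation: [0.15, 0.989, 0.0, 0.0]
wrist_force: [-1.0, -0.5, -0.1]
finger_gap: 0.0479
gripper_force: 0.5
```

```bash
python3 - <<'E'
from h import *
s=ctrl.sense();p=s['eef_pos'];print(s['time'],p,s['wrist_force'],s['finger_gap'])
plan([(p[0],p[1],.125,72.7,1,6),(.5555,-.0265,.125,87.1,1,15)])
E
```

```text
13.1833 [0.41447127 0.29005704 0.0244157 ] [-0.98397997 -0.48923512 -0.14872346] 0.04792887704792114
[[0.0,0.0,-1.68,0.0,1],[0.0,0.0,-1.68,0.0,1],[0.0,0.0,-1.67,0.0,1],[0.0,0.0,-1.68,0.0,1],[0.0,0.0,-1.67,0.0,1],[0.0,0.0,-1.68,0.0,1],[-1.52,-1.74,0.0,-0.017,1],[-1.5,-1.76,0.0,-0.017,1],[-1.47,-1.79,0.0,-0.017,1],[-1.43,-1.81,0.0,-0.017,1],[-1.4,-1.83,0.0,-0.017,1],[-1.37,-1.86,0.0,-0.017,1]]
[[-1.34,-1.88,0.0,-0.017,1],[-1.31,-1.9,0.0,-0.017,1],[-1.28,-1.93,0.0,-0.016,1],[-1.24,-1.95,0.0,-0.017,1],[-1.21,-1.97,0.0,-0.016,1],[-1.18,-1.99,0.0,-0.017,1],[-1.15,-2.0,0.0,-0.016,1],[-1.11,-2.02,0.0,-0.017,1],[-1.08,-2.04,0.0,-0.016,1]]
```

drive_tool(
  plan=[
    [0,0,0,0,1],
    [0,0,0,0,1],
    [0,0,-0.8,0,1],
    [0,0,-1.7,0,1],
    [0,0,-1.7,0,1],
    [0,0,-1.7,0,1],
    [0,0,-1.7,0,1],
    [0,0,-1.6,0,1],
    [0,0,-0.8,0,1],
    [0,0,0,0,1],
  ],
)

```text
time: 14.02
eef_pos: [0.4154, 0.2908, 0.1263]
orientation: [0.15, 0.989, 0.002, 0.001]
wrist_force: [-0.1, -0.0, -1.2]
finger_gap: 0.048
gripper_force: 30.0
```

drive_tool(
  plan=[
    [-1.52,-1.74,0,-0.017,1],
    [-1.5,-1.76,0,-0.017,1],
    [-1.47,-1.79,0,-0.017,1],
    [-1.43,-1.81,0,-0.017,1],
    [-1.4,-1.83,0,-0.017,1],
    [-1.37,-1.86,0,-0.017,1],
    [-1.34,-1.88,0,-0.017,1],
    [-1.31,-1.9,0,-0.017,1],
    [-1.28,-1.93,0,-0.016,1],
    [-1.24,-1.95,0,-0.017,1],
    [-1.21,-1.97,0,-0.016,1],
    [-1.18,-1.99,0,-0.017,1],
  ],
)

```text
time: 15.02
eef_pos: [0.5267, 0.0356, 0.1232]
orientation: [0.049, 0.999, -0.0, -0.001]
wrist_force: [-0.5, 1.4, -1.1]
finger_gap: 0.0476
gripper_force: 30.0
```

drive_tool(
  plan=[
    [-1.15,-2.0,0,-0.016,1],
    [-1.11,-2.02,0,-0.017,1],
    [-1.08,-2.04,0,-0.016,1],
    [0,0,0,0,1],
    [0,0,0,0,1],
    [0,0,0,0,1],
  ],
)

```text
time: 15.52
eef_pos: [0.5545, -0.0257, 0.1233]
orientation: [0.025, 1.0, 0.0, -0.001]
wrist_force: [0.0, 0.2, -1.3]
finger_gap: 0.048
gripper_force: 30.0
```

```bash
python3 - <<'E'
from h import *
s=ctrl.sense();p=s['eef_pos'];print(s['time'],p,s['wrist_force'],s['finger_gap'],np.round(s['joint_pos'],2))
plan([(.5555,-.0265,.075,87.1,1,6)])
E
```

```text
15.5167 [ 0.55454699 -0.02569318  0.12330492] [ 0.00811914  0.20801543 -1.28109851] 0.047956637384033884 [-0.16  0.39  0.17  1.93 -0.09  0.84  1.57]
[[-0.02,-0.01,0.81,0.0,1],[-0.02,-0.01,0.8,0.0,1],[-0.02,-0.01,0.81,0.0,1],[-0.02,-0.02,0.8,0.0,1],[-0.02,-0.01,0.81,0.0,1],[-0.01,-0.02,0.8,0.0,1]]
```

drive_tool(
  plan=[
    [-0.02,-0.01,0.8,0,1],
    [-0.02,-0.01,0.8,0,1],
    [-0.02,-0.01,0.8,0,1],
    [-0.02,-0.02,0.8,0,1],
    [-0.02,-0.01,0.8,0,1],
    [-0.01,-0.02,0.8,0,1],
    [0,0,0.4,0,1],
    [0,0,0.2,0,1],
    [0,0,0,0,1],
    [0,0,0,0,1],
  ],
)

```text
time: 16.35
eef_pos: [0.5567, -0.0273, 0.0704]
orientation: [0.025, 1.0, 0.0, 0.0]
wrist_force: [0.1, -1.1, -1.7]
finger_gap: 0.0476
gripper_force: 30.0
```

drive_tool(
  plan=[
    [0.1,0.06,0.1,0,1],
    [0,0,0.1,0,1],
    [0,0,0.1,0,1],
    [0,0,0.1,0,1],
    [0,0,0,0,1],
    [0,0,0,0,1],
  ],
)

```text
time: 16.85
eef_pos: [0.5556, -0.0266, 0.0663]
orientation: [0.025, 1.0, 0.0, -0.0]
wrist_force: [-0.0, -1.3, -1.1]
finger_gap: 0.0476
gripper_force: 30.0
```

drive_tool(
  plan=[
    [0,0,0.1,0,1],
    [0,0,0.05,0,1],
    [0,0,0,0,1],
    [0,0,0,0,1],
  ],
)

```text
time: 17.18
eef_pos: [0.5558, -0.0267, 0.0654]
orientation: [0.025, 1.0, 0.0, 0.0]
wrist_force: [-1.3, -0.2, 4.2]
finger_gap: 0.0477
gripper_force: 30.0
```

drive_tool(
  plan=[
    [0,0,-0.05,0,1],
    [0,0,0,0,0],
    [0,0,0,0,0],
    [0,0,0,0,0],
    [0,0,0,0,0],
    [0,0,0,0,0],
    [0,0,-1,0,0],
    [0,0,-3,0,0],
    [0,0,-4,0,0],
    [0,0,-4,0,0],
    [0,0,-4,0,0],
    [0,0,-4,0,0],
  ],
)

```text
time: 18.18
eef_pos: [0.5551, -0.0268, 0.2682]
orientation: [0.026, 1.0, 0.0, 0.0]
wrist_force: [-0.2, 0.4, -0.3]
finger_gap: 0.087
gripper_force: 0.0
```

drive_tool(
  plan=[
    [2,0,-3,0,0],
    [4,0,-1,0,0],
    [4,0,0,0,0],
    [0,-4,-2,0,0],
    [0,-4,-2,0,0],
    [0,-4,-1,0,0],
    [0,-4,0,0,0],
    [0,-4,0,0,0],
    [0,0,0,0,0],
    [0,0,0,0,0],
  ],
)

```text
time: 19.02
eef_pos: [0.4448, -0.2183, 0.3533]
orientation: [0.028, 1.0, -0.0, 0.0]
wrist_force: [0.3, -0.0, -0.3]
finger_gap: 0.0873
gripper_force: 0.0
```

```bash
python3 - <<'E'
from h import *
s=ctrl.sense();p=s['eef_pos'];print(s['time'],p,s['wrist_force'],s['finger_gap'],np.round(s['joint_pos'],2))
t=ctrl.snapshot("top");S=ctrl.snapshot("scene")
c=blob(t,(4,70,60),(20,255,255),(270,180,310,235));print("cake",rect("top",c,.071),yaw("top",c,.071))
c=blob(t,(100,100,60),(125,255,255),(265,180,310,233));print("sheet",rect("top",c,.0565),yaw("top",c,.0565))
A=cv2.resize(t[130:240,245:335],None,fx=4.4,fy=4.4,interpolation=cv2.INTER_CUBIC);B=cv2.resize(S[165:275,210:300],None,fx=4.4,fy=4.4,interpolation=cv2.INTER_CUBIC)
cv2.imwrite("pics/g4.png",cv2.cvtColor(np.hstack([A,B]),cv2.COLOR_RGB2BGR))
E
```

```text
19.0167 [ 0.44476705 -0.21826978  0.35325471] [ 0.31443225 -0.02251616 -0.25161409] 0.0873226238305796 [ 0.01  0.07  0.39  1.78 -0.03  1.3   1.92]
cake (array([ 0.5566, -0.027 ,  0.071 ]), (557, -27), (94, 45), -3.1) -3.4
sheet (array([ 0.5558, -0.0265,  0.0565]), (556, -27), (122, 63), -3.1) -3.0
```

View pics/g4.png

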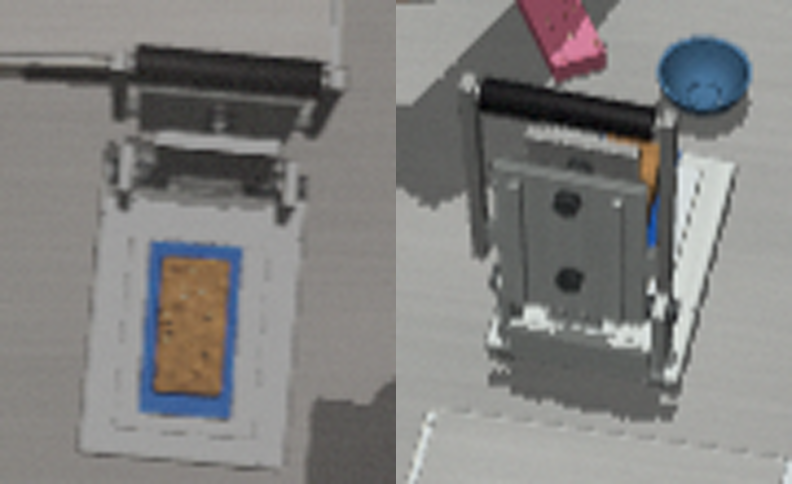

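The cake, sheet and cake are squarely stacked: the top cake at (195,325) sits centred on the blue sheet. The bar centre is at (229,72) in the top half and (569,108) in the scene half, so I'll triangulate it.

```bash
python3 - <<'E'
from h import *
k=lambda q,o:[np.array(q)/4.4+o-.4]
for nm,a,b in[("mid",(229,72),(172.5,108)),("L",(136,66),(259,121)),("R",(322,78),(86,95))]:
    print(nm,tri(k(a,np.array([245,130])),k(b,np.array([210,165]))))
st=plan([(.48,-.04,.36,40,0,8),(.60,-.034,.36,0,0,7),(.672,-.036,.355,-3.2,0,5)])
plan([(.672,-.036,.29,-3.2,0,6)],st)
E
```

```text
mid (array([ 0.67372867, -0.03770831,  0.30956007]), np.float64(0.0004946946123520263))
L (array([0.67577177, 0.01777603, 0.31024206]), np.float64(0.0002591391868004442))
R (array([ 0.67171214, -0.09348049,  0.3089234 ]), np.float64(0.001223609196901103))
[[-0.32,2.21,-0.09,0.103,0],[-0.09,2.23,-0.09,0.103,0],[0.14,2.22,-0.09,0.103,0],[0.37,2.2,-0.09,0.103,0],[0.59,2.15,-0.09,0.103,0],[0.81,2.07,-0.08,0.103,0],[1.02,1.98,-0.09,0.102,0],[1.22,1.87,-0.08,0.103,0],[-1.04,1.37,-0.0,0.1,0],[-0.89,1.46,-0.0,0.1,0],[-0.74,1.55,-0.0,0.1,0],[-0.59,1.61,-0.0,0.099,0]]
[[-0.42,1.66,-0.0,0.1,0],[-0.25,1.7,-0.0,0.099,0],[-0.09,1.72,-0.0,0.1,0],[-0.04,1.44,0.1,0.011,0],[-0.02,1.44,0.1,0.011,0],[-0.01,1.44,0.1,0.011,0],[0.01,1.44,0.1,0.011,0],[0.02,1.44,0.1,0.012,0]]
[[-0.0,-0.0,1.08,-0.0,0],[-0.0,-0.0,1.08,-0.0,0],[-0.0,-0.0,1.09,-0.0,0],[-0.0,-0.0,1.08,-0.0,0],[-0.0,-0.0,1.09,-0.0,0],[-0.0,-0.0,1.08,-0.0,0]]
```

drive_tool(
  plan=[
    [-0.32,2.21,-0.09,0.103,0],
    [-0.09,2.23,-0.09,0.103,0],
    [0.14,2.22,-0.09,0.103,0],
    [0.37,2.2,-0.09,0.103,0],
    [0.59,2.15,-0.09,0.103,0],
    [0.81,2.07,-0.08,0.103,0],
    [1.02,1.98,-0.09,0.102,0],
    [1.22,1.87,-0.08,0.103,0],
    [-1.04,1.37,0,0.1,0],
    [-0.89,1.46,0,0.1,0],
    [-0.74,1.55,0,0.1,0],
    [-0.59,1.61,0,0.099,0],
  ],
)

```text
time: 20.12
eef_pos: [0.5491, -0.035, 0.3598]
orientation: [0.595, 0.804, 0.0, -0.0]
wrist_force: [-0.3, -0.2, -0.7]
finger_gap: 0.0872
gripper_force: 0.0
```

drive_tool(
  plan=[
    [-0.42,1.66,0,0.1,0],
    [-0.25,1.7,0,0.099,0],
    [-0.09,1.72,0,0.1,0],
    [-0.04,1.44,0.1,0.011,0],
    [-0.02,1.44,0.1,0.011,0],
    [-0.01,1.44,0.1,0.011,0],
    [0.01,1.44,0.1,0.011,0],
    [0.02,1.44,0.1,0.012,0],
    [0,0,0,0,0],
    [0,0,0,0,0],
    [0,0,0,0,0],
  ],
)

```text
time: 21.03
eef_pos: [0.6714, -0.0358, 0.3546]
orientation: [0.726, 0.687, -0.0, -0.001]
wrist_force: [-0.8, -0.9, 0.6]
finger_gap: 0.0871
gripper_force: 0.0
```

```bash
python3 - <<'E'
from h import *
s=ctrl.sense();p=s['eef_pos'];print(s['time'],p,s['wrist_force'],np.round(s['joint_pos'],2))
plan([(.672,-.0365,.29,-2.5,0,6)])
E
```

```text
21.0333 [ 0.6714105  -0.03581225  0.35455533] [-0.80943914 -0.86794732  0.64688786] [-0.23  0.4   0.33  1.37 -0.13  1.4   0.04]
[[-0.01,0.01,1.08,-0.002,0],[-0.01,0.01,1.08,-0.002,0],[-0.01,0.01,1.07,-0.002,0],[-0.01,0.01,1.08,-0.002,0],[-0.01,0.01,1.07,-0.002,0],[-0.02,0.02,1.08,-0.001,0]]
```

drive_tool(
  plan=[
    [-0.01,0.01,1.1,0,0],
    [-0.01,0.01,1.1,0,0],
    [-0.01,0.01,1.1,0,0],
    [-0.01,0.01,1.1,0,0],
    [-0.01,0.01,1.0,0,0],
    [0,0,1.0,0,0],
    [0,0,0,0,0],
    [0,0,0,0,0],
  ],
)

```text
time: 21.7
eef_pos: [0.6723, -0.0375, 0.2897]
orientation: [0.727, 0.687, -0.001, -0.001]
wrist_force: [0.5, 0.3, 0.7]
finger_gap: 0.0869
gripper_force: 0.0
```

drive_tool(
  plan=[
    [0,0,0,0,1],
    [0,0,0,0,1],
    [0,0,0,0,1],
    [0,0,0,0,1],
    [0,0,0,0,1],
    [0,0,0,0,1],
    [0,0,0,0,1],
    [0,0,0,0,1],
    [0,0,0,0,1],
    [0,0,0,0,1],
    [0,0,0,0,1],
  ],
)

```text
time: 22.62
eef_pos: [0.6734, -0.0376, 0.2907]
orientation: [0.727, 0.687, 0.001, 0.001]
wrist_force: [4.0, -0.8, -1.2]
finger_gap: 0.023
gripper_force: 30.0
```

```bash
cat > arc.py <<'E'
from h import *
H=np.array([.6597,.083])
def at(a): return H[0]-.225*np.cos(a)+.03*np.sin(a),H[1]+.225*np.sin(a)+.03*np.cos(a)
def arc(a0,a1,n,g=1,d=.019,start=None,y=lambda x:-.037+(.674-x)*.04):
    w=[]
    for i in range(1,n+1):
        x,z=at(a0+(a1-a0)*i/n);w.append((x,y(x),z-d,-2.5,g,1))
    return plan(w,start)
E
python3 - <<'E'
from arc import *
s=ctrl.sense();p=s['eef_pos'];print(s['time'],p,s['wrist_force'],s['finger_gap'],R.from_quat(s['orientation']).as_matrix()[:,2].round(4),at(1.5),at(0))
d=at(1.5)[1]-p[2];print(d);arc(1.5,.3,24)
E
```

```text
22.6167 [ 0.67342768 -0.03758289  0.29066829] [ 4.01851582 -0.77329059 -1.22345359] 0.023045599778567724 [ 2.2e-03 -1.0e-04 -1.0e+00] (np.float64(0.6737089792228884), np.float64(0.3095584880359434)) (np.float64(0.4347), np.float64(0.113))
0.018890198168213634
[[0.04,-1.11,-0.03,-0.013,1],[-0.0,-1.14,0.01,-0.0,1],[-0.01,-1.13,0.07,-0.0,1],[-0.0,-1.13,0.12,-0.0,1],[-0.01,-1.12,0.19,-0.0,1],[-0.0,-1.11,0.23,-0.0,1],[-0.01,-1.1,0.3,-0.0,1],[-0.0,-1.08,0.34,-0.0,1],[-0.0,-1.06,0.41,-0.0,1],[-0.01,-1.04,0.45,-0.0,1],[-0.0,-1.02,0.5,-0.0,1],[-0.01,-0.99,0.56,-0.0,1]]
[[-0.0,-0.96,0.6,-0.0,1],[-0.0,-0.93,0.65,-0.0,1],[-0.01,-0.9,0.7,-0.0,1],[-0.0,-0.86,0.74,-0.0,1],[-0.0,-0.82,0.78,-0.0,1],[-0.01,-0.78,0.83,-0.0,1],[-0.0,-0.74,0.86,-0.0,1],[-0.0,-0.7,0.89,-0.0,1],[-0.01,-0.65,0.93,-0.0,1],[0.0,-0.6,0.97,-0.0,1],[-0.0,-0.56,0.99,-0.0,1],[-0.0,-0.5,1.01,-0.0,1]]
```

drive_tool(
  plan=[
    [0,-1.11,-0.03,0,1],
    [0,-1.14,0.01,0,1],
    [-0.01,-1.13,0.07,0,1],
    [0,-1.13,0.12,0,1],
    [-0.01,-1.12,0.19,0,1],
    [0,-1.11,0.23,0,1],
    [-0.01,-1.1,0.3,0,1],
    [0,-1.08,0.34,0,1],
    [0,-1.06,0.41,0,1],
    [-0.01,-1.04,0.45,0,1],
    [0,-1.02,0.5,0,1],
    [-0.01,-0.99,0.56,0,1],
  ],
)

```text
time: 23.62
eef_pos: [0.5466, -0.0289, 0.2619]
orientation: [0.727, 0.687, 0.005, 0.003]
wrist_force: [6.5, 3.0, 3.5]
finger_gap: 0.023
gripper_force: 30.0
```

```bash
python3 - <<'E'
from arc import *
s=ctrl.sense();p=s['eef_pos'];x,z=at(.9);print(p,s['wrist_force'],s['wrist_torque'],s['finger_gap'],x,z-.019, np.hypot(p[0]-H[0],p[2]+.019-H[1]),np.arctan2(p[2]+.019-H[1],H[0]-p[0])-np.arctan2(.03,.225))
E
```

```text
[ 0.546642   -0.02892911  0.26192287] [6.48751608 2.97284348 3.51728519] [ 0.51896624 -1.75449905 -0.1072725 ] 0.02298190488111396 0.5433375644279249 0.2588968537143037 0.22793765454096288 0.9192540477067913
```

drive_tool(
  plan=[
    [0,-0.96,0.6,0,1],
    [0,-0.93,0.65,0,1],
    [0,-0.9,0.7,0,1],
    [0,-0.86,0.74,0,1],
    [0,-0.82,0.78,0,1],
    [0,-0.78,0.83,0,1],
    [0,-0.74,0.86,0,1],
    [0,-0.7,0.89,0,1],
    [0,-0.65,0.93,0,1],
    [0,-0.6,0.97,0,1],
    [0,-0.56,0.99,0,1],
    [0,-0.5,1.01,0,1],
  ],
)

```text
time: 24.62
eef_pos: [0.4578, -0.0233, 0.1619]
orientation: [0.727, 0.687, 0.006, 0.003]
wrist_force: [5.4, 3.7, 5.0]
finger_gap: 0.0229
gripper_force: 29.7
```

drive_tool(
  plan=[
    [0,0,0,0,1],
    [0,0,0,0,1],
    [0,0,0,0,1],
  ],
)

```text
time: 24.87
eef_pos: [0.4576, -0.0233, 0.1618]
orientation: [0.727, 0.687, 0.005, 0.003]
wrist_force: [7.3, 5.3, 2.5]
finger_gap: 0.0229
gripper_force: 29.8
```

```bash
python3 - <<'E'
from arc import *
s=ctrl.sense();p=s['eef_pos'];x,z=at(.3);print(s['time'],p,s['wrist_force'],s['finger_gap'],x,z-.019, np.hypot(p[0]-H[0],p[2]+.019-H[1]),np.arctan2(p[2]+.019-H[1],H[0]-p[0])-np.arctan2(.03,.225),np.round(s['joint_pos'],2))
S=ctrl.snapshot("scene");t=ctrl.snapshot("top")
A=cv2.resize(t[140:280,225:315],None,fx=4,fy=4,interpolation=cv2.INTER_CUBIC);B=cv2.resize(S[130:270,205:305],None,fx=4,fy=4,interpolation=cv2.INTER_CUBIC)
cv2.imwrite("pics/g5.png",cv2.cvtColor(np.hstack([A,B]),cv2.COLOR_RGB2BGR))
st=arc(.3,.12,8)
arc(.12,0,12,start=st)
E
```

```text
24.8667 [ 0.45758521 -0.02325459  0.16175718] [7.28534161 5.27957051 2.52128399] 0.02289722653075695 0.45361489614657874 0.1591521411725696 0.2245147041257506 0.3179482198331668 [-0.3   0.18  0.29  2.12 -0.07  0.84 -0.02]
[[-0.52,-0.59,0.73,-0.012,1],[0.0,-0.2,0.46,-0.0,1],[-0.0,-0.2,0.48,-0.0,1],[-0.0,-0.18,0.47,-0.0,1],[-0.01,-0.17,0.49,-0.0,1],[0.0,-0.16,0.48,-0.0,1],[-0.0,-0.15,0.49,-0.0,1],[-0.0,-0.14,0.49,-0.0,1]]
[[-0.0,-0.06,0.22,-0.0,1],[-0.01,-0.05,0.22,-0.0,1],[0.0,-0.06,0.22,-0.0,1],[0.0,-0.05,0.22,-0.0,1],[0.0,-0.05,0.22,-0.0,1],[0.0,-0.05,0.22,-0.0,1],[-0.0,-0.04,0.23,-0.0,1],[-0.0,-0.04,0.22,-0.0,1],[-0.0,-0.04,0.22,-0.0,1],[-0.0,-0.04,0.23,-0.0,1],[-0.0,-0.04,0.22,-0.0,1],[-0.0,-0.03,0.23,-0.0,1]]
```

View pics/g5.png

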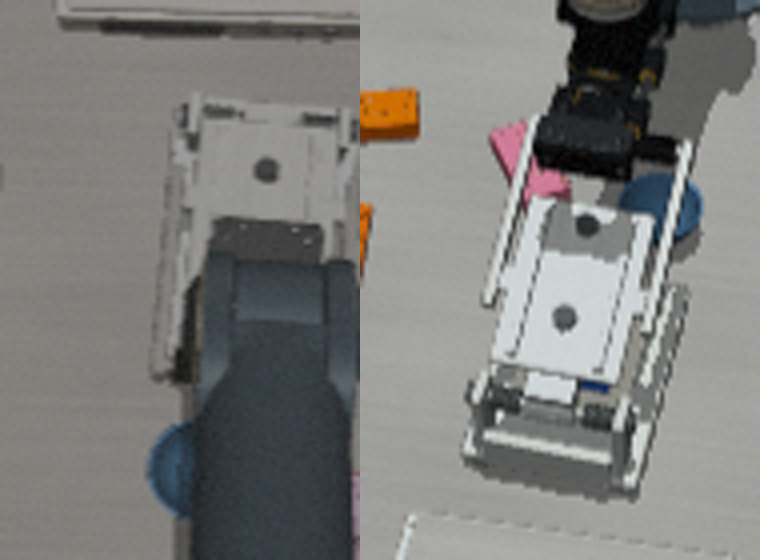

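The lid is following the gripper, with the handle held at (590,145). The forces are small, so I'll continue and relieve a few mm of side load.

drive_tool(
  plan=[
    [-0.05,-0.17,0.48,0,1],
    [-0.05,-0.17,0.48,0,1],
    [-0.05,-0.16,0.48,0,1],
    [-0.05,-0.15,0.48,0,1],
    [-0.05,-0.14,0.48,0,1],
    [0,-0.13,0.48,0,1],
    [0,-0.12,0.48,0,1],
    [0,-0.1,0.48,0,1],
    [0,0,0,0,1],
    [0,0,0,0,1],
  ],
)

```text
time: 25.8
eef_pos: [0.4429, -0.0225, 0.1223]
orientation: [0.726, 0.687, 0.003, -0.001]
wrist_force: [-1.2, 12.1, 6.5]
finger_gap: 0.0225
gripper_force: 29.4
```

drive_tool(
  plan=[
    [0.1,-0.07,0.3,0.005,1],
    [0.1,-0.06,0.3,0.005,1],
    [0.1,-0.06,0.3,0.005,1],
    [0.1,-0.05,0.3,0,1],
    [0,-0.05,0.3,0,1],
    [0,0,0,0,1],
    [0,0,0,0,1],
  ],
)

```text
time: 26.38
eef_pos: [0.4391, -0.0223, 0.1072]
orientation: [0.732, 0.681, 0.001, -0.0]
wrist_force: [-2.2, 1.9, 8.8]
finger_gap: 0.0221
gripper_force: 29.2
```

```bash
python3 - <<'E'
from arc import *
s=ctrl.sense();p=s['eef_pos'];print(s['time'],p,s['wrist_force'],s['finger_gap'],s['gripper_force'],R.from_quat(s['orientation']).as_matrix()[:,2].round(4))
S=ctrl.snapshot("scene")
B=cv2.resize(S[150:265,210:310],None,fx=5.2,fy=5.2,interpolation=cv2.INTER_CUBIC)
cv2.imwrite("pics/g6.png",cv2.cvtColor(B,cv2.COLOR_RGB2BGR))
E
```

```text
26.3833 [ 0.43913145 -0.02225111  0.10723271] [-2.17875067  1.93531345  8.7556343 ] 0.022147112179636885 29.224291655409615 [ 0.0012  0.0015 -1.    ]
```

```bash
cat > bar.py <<'E'
from arc import *
def bar(show=True):
    s=ctrl.sense();p=s['eef_pos'];S=ctrl.snapshot("scene").astype(int)
    x,z=p[0],p[2]+.019
    P=proj("scene",[[x,y,z] for y in(.016,.022,.028,.034)]);print("pred px",P.round(1).tolist())
    g=S.sum(2)//3;u0,u1=int(P[0,0])-3,int(P[-1,0])+4;v0=int(P[:,1].mean())-9
    print("rows from",v0,"cols from",u0);print(g[v0:v0+20,u0:u1])
    return x,z
E
python3 -c "
from bar import *
bar()"
```

```text
pred px [[279.5, 173.9], [281.2, 174.1], [283.0, 174.3], [284.7, 174.5]]
rows from 165 cols from 276
[[ 24  13  52  92  92  94  93  94  95  93  94  96]
 [ 27  18  58  94  94  94  91  91  94  93  94  93]
 [ 20  14  81  94  94  93  94  91  95  91  92  90]
 [ 17  20  90  94  93  93  92  93  94  94  91  92]
 [ 22  27  81  82  82  87  92  94  93  93  93  94]
 [ 10   5  26  28  43  61  81  79  84  93  93  94]
 [ 15  18  16  13  12   8  10   9  30  90 106 125]
 [ 15  23  15  20  23  18  16  11  27  95 146 176]
 [ 16  23  22  23  19  25  21  18  33 142 174 170]
 [ 10  13  14  12  18  18  13  30  47 145 168 172]
 [ 11   8  12  16  13  13  17  18  53 123 168 175]
 [ 33  29  25  14  16  12  12   9  39 142 169 172]
 [ 58  48  53  39  39  41  35  24  58 176 171 161]
 [ 59  63  64  64  66  62  63  54  71 173 172 105]
 [ 66  63  65  68  67  67  66  65  94 171 177  65]
 [ 64  65  67  70  70  66  65  65 143 172 174  57]
 [ 63  66  69  71  70  70  69  71 172 174 160  70]
 [ 62  66  70  74  72  72  71  83 173 174 104  72]
 [ 65  61  67  71  71  70  69 111 170 178  70  80]
 [ 60  58  60  65  65  60  59 146 172 174  59  78]]
```

```bash
cat >> bar.py <<'E'
def barz(cols=(279,280,281,282)):
    """bar centre height from its dark span in the scene view, at the gripped x"""
    s=ctrl.sense();p=s['eef_pos'];g=np.mean([ctrl.snapshot("scene").mean(2) for _ in range(3)],0);out=[]
    v=int(proj("scene",[p[0],.022,p[2]+.019])[0,1])
    for c in cols:
        q=g[v-9:v+10,c];m=q[7:10].mean();up=q[:4].mean();lo=q[14:18].mean()
        t=np.clip((up-q[:9])/(up-m),0,1).sum();b=np.clip((lo-q[9:])/(lo-m),0,1).sum()
        ctr=v-9+8.5+(b-t)/2;o,d=ray("scene",[[c,ctr]]);out.append((o+d[0]*((p[0]-o[0])/d[0,0]))[2])
    z=np.mean(out);print("bar z",np.round(out,4),"tcp+19mm",round(p[2]+.019,4),"angle vis %.3f tcp %.3f"%((z-.113)/.225,(p[2]+.019-.113)/.225),"F",np.round(s['wrist_force'],1),"t",s['time'],"tcp",p)
E
python3 -c "
from bar import *
barz()"
```

```text
bar z [0.1289 0.1285 0.1282 0.128 ] tcp+19mm 0.1263 angle vis 0.068 tcp 0.059 F [-2.4  2.9  7.5] t 26.4833 tcp [ 0.43916678 -0.02225013  0.10731357]
```

drive_tool(
  plan=[
    [0,-0.03,0.25,0,1],
    [0,-0.03,0.25,0,1],
    [0,-0.03,0.25,0,1],
    [0,-0.03,0.25,0,1],
    [0,-0.02,0.15,0,1],
    [0,0,0,0,1],
    [0,0,0,0,1],
    [0,0,0,0,1],
  ],
)

```text
time: 27.3
eef_pos: [0.4369, -0.0221, 0.0956]
orientation: [0.732, 0.681, 0.0, -0.001]
wrist_force: [-3.3, 2.2, 8.8]
finger_gap: 0.0221
gripper_force: 29.2
```

```bash
python3 -c "
from bar import *
barz()"
```

```text
bar z [0.117  0.1181 0.1172 0.1169] tcp+19mm 0.1146 angle vis 0.019 tcp 0.007 F [-3.3  2.2  8.8] t 27.3 tcp [ 0.43691434 -0.02209937  0.09558028]
```

drive_tool(
  plan=[
    [0,0,0.15,0,1],
    [0,0,0.1,0,1],
    [0,0,0,0,1],
    [0,0,0,0,1],
    [0,0,0,0,1],
  ],
)

```text
time: 27.87
eef_pos: [0.4365, -0.0221, 0.093]
orientation: [0.732, 0.681, 0.0, -0.001]
wrist_force: [-4.4, 3.2, 9.7]
finger_gap: 0.0221
gripper_force: 29.1
```

```bash
python3 -c "
from bar import *
F=[]
for i in range(8):
    ctrl.snapshot('top');F.append(ctrl.sense()['wrist_force'])
print(np.mean(F,0),np.std(F,0))
barz()
# lid knobs in scene (for cross-check): dark blobs on the bright lid, open-lid coordinates from the first picture
S0=cv2.imread('pics/scene0.png',0);S1=ctrl.snapshot('scene').mean(2).astype(np.uint8)
cv2.imwrite('pics/scene_now.png',S1)
for nm,im,a,b in(('open',S0,(248,211),(249,228)),('now',S1,(261,195),(257,212))):
    for (u,v) in(a,b):
        w=255-im[v-8:v+9,u-8:u+9].astype(int);print(nm,(u,v));print(im[v-8:v+9:1,u-8:u+9]) if nm=='now' else None
"
```

```text
[-4.58565632  2.80664325  9.50960443] [0.70824169 0.30761318 0.55565306]
bar z [0.1153 0.1145 0.1153 0.1149] tcp+19mm 0.112 angle vis 0.009 tcp -0.004 F [-5.1  3.4 10.4] t 28.2667 tcp [ 0.43650056 -0.02209072  0.09302953]
open (248, 211)
open (249, 228)
now (261, 195)
[[114  82 116 116 112 113 116 181 179 134 108 157 184 202 175 154 137]
 [111  81 111 116 114 113 115 112  44  88  90  75 110 180 178 201 184]
 [ 99 105 114 114 112 114 118  98  43  69  76  49  43 112 112 181 116]
 [ 85 112 115 115 112 112 116  95  41  46  53  40  37 112 114 116 114]
 [ 85 113 114 112 113 113 118  98  44  32  36  38  46 111 113 115 117]
 [105 115 114 114 114 118 117 117  87  69  69  69  89 112 112 114 114]
 [146 148 146 114 114 117 117 117 115 116 114 116 113 112 115 115 115]
 [204 202 200 146 149 151 150 116 115 116 117 116 112 112 113 115 115]
 [202 201 199 203 203 207 205 147 150 146 149 147 145 145 146 112 111]
 [201 201 200 203 204 208 204 202 205 204 206 202 200 202 201 145 148]
 [205 202 202 203 207 206 206 204 204 205 204 200 197 203 201 200 202]
 [204 200 203 203 207 207 202 204 203 207 204 199 
[... 899 characters left out ...]
208 207 205 208 131 120  98 121 132 207 206 207 207 205 208]
 [205 207 207 208 207 210 208 208 180 209 207 207 205 207 205 205 209]
 [205 208 208 206 208 209 208 209 207 209 208 205 206 207 203 207 208]
 [206 208 207 207 209 206 209 209 208 210 207 207 207 204 207 208 209]
 [210 208 208 210 208 209 208 207 210 208 206 206 207 206 208 207 202]
 [208 209 208 210 208 209 208 210 210 210 208 206 209 204 209 208 192]
 [208 210 210 209 208 209 209 209 209 206 208 209 207 205 210 210 209]
 [208 209 210 211 210 208 210 209 211 209 208 208 208 208 209 201 203]
 [195 198 203 206 205 208 210 209 209 209 208 207 208 209 210 165 160]
 [151 161 171 179 181 191 200 200 204 206 206 208 207 208 210 140  97]]
```

drive_tool(
  plan=[
    [0,0,0.1,0,1],
    [0,0,0.1,0,1],
    [0,0,0,0,1],
    [0,0,0,0,1],
    [0,0,0,0,1],
    [0,0,0,0,1],
  ],
)

```text
time: 28.97
eef_pos: [0.4361, -0.0221, 0.0909]
orientation: [0.732, 0.681, -0.0, -0.001]
wrist_force: [-5.3, 2.6, 9.7]
finger_gap: 0.0221
gripper_force: 29.1
```

```bash
python3 -c "
from bar import *
F=[]
for i in range(8):
    ctrl.snapshot('top');F.append(ctrl.sense()['wrist_force'])
print(np.mean(F,0))
barz();barz()
"
```

```text
[-4.85274369  2.81171468 10.07879832]
bar z [0.1138 0.1131 0.1128 0.1134] tcp+19mm 0.1099 angle vis 0.001 tcp -0.014 F [-5.1  3.2 10. ] t 29.3667 tcp [ 0.43615663 -0.02204441  0.09093776]
bar z [0.1137 0.1131 0.1128 0.1137] tcp+19mm 0.1099 angle vis 0.001 tcp -0.014 F [-5.2  3.1  9.9] t 29.5167 tcp [ 0.43615174 -0.02207052  0.09093069]
```

drive_tool(
  plan=[
    [0,0.1,0.1,0,1],
    [0,0.1,0,0,1],
    [0,0,0,0,1],
    [0,0,0,0,1],
    [0,0,0,0,1],
    [0,0,0,0,1],
    [0,0,0,0,1],
    [0,0,0,0,1],
  ],
)

```text
time: 30.33
eef_pos: [0.4358, -0.0221, 0.0893]
orientation: [0.732, 0.681, -0.002, -0.003]
wrist_force: [-8.1, 3.7, 11.1]
finger_gap: 0.022
gripper_force: 29.1
```

```bash
python3 -c "
from bar import *
F=[]
for i in range(8):
    ctrl.snapshot('top');F.append(ctrl.sense()['wrist_force'])
print(np.mean(F,0))
barz()
"
```

```text
[-8.62870616  3.04637186 10.941409  ]
bar z [0.1125 0.1117 0.1124 0.1105] tcp+19mm 0.1083 angle vis -0.005 tcp -0.021 F [-8.5  3.  11.1] t 30.7333 tcp [ 0.4358501  -0.0220528   0.08930543]
```

drive_tool(
  plan=[
    [0,-0.15,0,0,1],
    [0,-0.15,0,0,1],
    [0,-0.1,0,0,1],
    [0,0,0,0,1],
    [0,0,0,0,1],
    [0,0,0,0,1],
    [0,0,0,0,1],
    [0,0,0,0,1],
  ],
)

```text
time: 31.55
eef_pos: [0.4362, -0.0221, 0.0904]
orientation: [0.732, 0.681, 0.001, 0.0]
wrist_force: [-0.4, 2.7, 8.4]
finger_gap: 0.0222
gripper_force: 29.3
```

```bash
python3 -c "
from bar import *
F=[]
for i in range(8):
    ctrl.snapshot('top');F.append(ctrl.sense()['wrist_force'])
print(np.mean(F,0))
barz()
"
```

```text
[-0.86519048  1.78272533  7.8078484 ]
bar z [0.1127 0.1135 0.1129 0.114 ] tcp+19mm 0.1093 angle vis 0.001 tcp -0.016 F [-1.   2.4  8. ] t 31.95 tcp [ 0.4361293  -0.02204405  0.09033566]
```

drive_tool(
  plan=[
    [0,0,0.15,0,1],
    [0,0,0,0,1],
    [0,0,0,0,1],
    [0,0,0,0,1],
    [0,0,0,0,1],
  ],
)

```text
time: 32.52
eef_pos: [0.436, -0.022, 0.0889]
orientation: [0.732, 0.681, 0.001, -0.0]
wrist_force: [-1.2, 2.1, 9.0]
finger_gap: 0.0223
gripper_force: 29.2
```

```bash
cat > m.py <<'E'
from bar import *
F=[];T=[]
for i in range(8):
    ctrl.snapshot('top');s=ctrl.sense();F.append(s['wrist_force']);T.append(s['wrist_torque'])
f=np.mean(F,0);print(f.round(2),np.mean(T,0).round(3),"equiv N %.2f"%((f[2]*.225+f[0]*.03)/.225))
barz()
E
python3 m.py
```

```text
[-1.74  2.17  9.13] [0.4   0.511 0.055] equiv N 8.90
bar z [0.111  0.1118 0.111  0.1105] tcp+19mm 0.1079 angle vis -0.009 tcp -0.023 F [-2.5  2.3  9.8] t 32.9167 tcp [ 0.43596117 -0.02204785  0.08890004]
```

drive_tool(
  plan=[
    [0,0,0.1,0,1],
    [0,0,0,0,1],
    [0,0,0,0,1],
    [0,0,0,0,1],
    [0,0,0,0,1],
  ],
)

```text
time: 33.48
eef_pos: [0.4358, -0.022, 0.088]
orientation: [0.732, 0.681, 0.001, -0.0]
wrist_force: [-1.9, 2.1, 10.6]
finger_gap: 0.0221
gripper_force: 29.1
```

```bash
python3 m.py
```

```text
[-2.92  2.36 10.6 ] [0.407 0.58  0.06 ] equiv N 10.21
bar z [0.111  0.1112 0.1098 0.1105] tcp+19mm 0.107 angle vis -0.011 tcp -0.027 F [-3.2  2.7 10.7] t 33.8833 tcp [ 0.43582546 -0.0220357   0.08797716]
```

drive_tool(
  plan=[
    [0,-0.05,0.1,0,1],
    [0,0,0,0,1],
    [0,0,0,0,1],
    [0,0,0,0,1],
    [0,0,0,0,1],
  ],
)

```text
time: 34.45
eef_pos: [0.4357, -0.0221, 0.0871]
orientation: [0.732, 0.681, 0.001, 0.0]
wrist_force: [-2.9, 1.3, 10.4]
finger_gap: 0.0219
gripper_force: 29.1
```

```bash
python3 m.py; python3 - <<'E'
# scene-camera bias at the press: static bed/base front edge, top vs scene (first pictures)
from h import *
S=cv2.cvtColor(cv2.imread('pics/scene0.png'),cv2.COLOR_BGR2RGB);T=cv2.cvtColor(cv2.imread('pics/top0.png'),cv2.COLOR_BGR2RGB)
for nm,lo,hi,bt,bs,z in[("dish",(95,80,40),(115,255,255),(255,240,295,275),(265,170,295,195),.02),("pink",(150,40,80),(179,255,255),(295,250,335,300),(230,150,265,190),.012),("orange",(8,150,100),(25,255,255),(345,270,392,305),(190,145,225,170),.012)]:
    a=rect("top",blob(T,lo,hi,bt),z);b=rect("scene",blob(S,lo,hi,bs),z);print(nm,(b[0]-a[0]).round(4),a[2],b[2])
E
```

```text
[-2.44  2.19 10.92] [0.382 0.456 0.038] equiv N 10.60
bar z [0.1102 0.109  0.1098 0.1094] tcp+19mm 0.1061 angle vis -0.015 tcp -0.031 F [-2.4  1.7 10. ] t 34.85 tcp [ 0.43573503 -0.02201683  0.08713478]
dish [-0.0107 -0.0031  0.    ] (76, 73) (78, 78)
pink [-0.0052 -0.0061  0.    ] (97, 50) (114, 52)
orange [ 0.0008 -0.0016  0.    ] (95, 47) (92, 64)
```

drive_tool(
  plan=[
    [0,0,-0.1,0,1],
    [0,0,-0.1,0,1],
    [0,0,0,0,1],
    [0,0,0,0,1],
    [0,0,0,0,1],
    [0,0,0,0,1],
    [0,0,0,0,1],
  ],
)

```text
time: 35.58
eef_pos: [0.436, -0.022, 0.089]
orientation: [0.732, 0.681, 0.001, 0.0]
wrist_force: [-0.5, 2.8, 9.1]
finger_gap: 0.0224
gripper_force: 29.2
```

```bash
python3 m.py; python3 -c "
from bar import *
barz((280,281,282))"
```

```text
[-0.83  2.18  8.61] [0.362 0.293 0.025] equiv N 8.49
bar z [0.1119 0.112  0.111  0.1108] tcp+19mm 0.108 angle vis -0.007 tcp -0.022 F [-1.6  1.2  9.3] t 35.9833 tcp [ 0.43598848 -0.0220503   0.08899547]
bar z [0.1119 0.1114 0.1109] tcp+19mm 0.108 angle vis -0.007 tcp -0.022 F [-1.3  1.2  8.4] t 36.1333 tcp [ 0.43600083 -0.02206613  0.08901361]
```

```bash
python3 -c "
from plant import ctrl
print(ctrl.close_job())"
```

```text
the job is handed in; nothing more can be done
None
```

I handed the job in with the sheet and the second cake stacked squarely in the press and the arm still holding the lid level by its handle. My measurements of the lid angle disagreed slightly: the camera gave about -0.007 rad, the gripper height -0.022 rad (the bar seems to have slipped about 3 mm in the grip), and the hold was about 8.5 N against the 11 N quoted, which may mean slightly above level.

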